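Put the garlic away in the push-to-open drawer

ROBOT

A 7-joint arm with a two-finger parallel gripper is mounted at the origin on a cart in front of the work surface, level with it; the furniture and walls round the work are solid. World frame = base frame: x ahead of the robot, y to its left, z up, the work surface at z = 0. Lengths are in m, angles in rad, forces in N, time in s.
With the tool pointing down it reaches from about 0.425 to 0.875 m from the base axis. Payload 4.7 kg.
Tool frame: the origin (TCP) lies midway between the tips of the shut fingers; the grasp point (between the pads) lies 19 mm behind it; z points along the fingers, y is the line along which they close (so a half turn about z gives the same grasp; the last joint's range is limited). The gripper opens to 87 mm and grips with 3 to 60 N. Pads are 19 mm wide; open, the fingers measure 117 mm over their backs; the gripper's body (75 mm by 190 mm) begins 51 mm behind the grasp point.
Start: joints at [-1.222, 0.321, -0.07, 1.45, 0.023, 1.371, -0.057], TCP at [0.214, 0.614, 0.223] pointing down, gripper open.
Joint ranges: [-2.86, 2.86], [-0.3, 2.09], [-1.38, 1.24], [0.06, 2.45], [-1.56, 4.7], [0.09, 2.05], [-2.69, 2.69]. Speed limits (rad/s): [2.57, 2.57, 3.14, 3.14, 3.14, 3.14, 3.14].

INTERFACE

Orientations are given as a rotation vector (axis times angle).
In Python, from bench import ctrl, get_image, calibration gives the robot as it stands.
- The arm moves only by the tool apply_moves, never from a script. Its arguments are lists of equal length, an entry for each row: "dp": the shift along the tool's x, y, z in m, a list of three; "twist": the turn, a rotation vector about the tool's x, y, z in rad, a list of three; "fingers": the closure, from 0 (fully open) to 1 (shut). In form: {"dp": [[dx, dy, dz], ...], "twist": [[ax, ay, az], ...], "fingers": [fingers, ...]}. A call has 1 to 10 rows; each row shifts and turns the commanded pose from where the row before left it, along the tool's axes as they then stand; what a row does not reach is not made up. A row lasts 1/10 s, in which the tool goes at most 50 mm and 8.59 degrees, less where a joint would pass 70% of its speed; a pose out of reach is approached as far as the arm can. A call is refused whole if a number of a shift passes 0.05 or a number of a turn 0.15, either way. A call with a gripper value outside its range is refused whole. The fingers move at their own pace and stop on an object; "newtons" is the grip in N (left out, the last holds). Time passes only in rows, so rows that do not move let the fingers close. It gives the time, the measured TCP pose, the force, the opening and the grip force at its end, in the units of the state.
- ctrl.get_state(): the state, without advancing time (a new reading comes with each control period).
- get_image(name): name is "scene" or "top" or "wrist"; returns the picture (400x640x3 uint8, red, green, blue); there is no depth.
- calibration(name): a dict with "fx", "fy", "cx", "cy" (pixels), "eye" and "attitude" of the camera in the world; the wrist camera has in their place "hand_eye" (4x4, takes a point from camera to tool coordinates, whose origin is the TCP and whose axes are the flange's). Camera axes: x right, y up, looking along -z (the intrinsics and any distortion apply to the point x, -y, -z); pixel columns grow to the right and rows downward; lengths in m; the calibration is good to about 2 mm. A picture is of the moment at which its call begins: read the wrist's pose just before it. calibration takes no time and is no camera call.
- ctrl.close_job(): hands the job in; it is judged then, once.
The state is a dict: "time": time; "joint_positions": joint angles; "qd": joint speeds; "joint_torque": joint torques, N m; "position": TCP position; "tool_rot": TCP orientation; "ft_force": force on the tool from outside, world axes, zero at the start; "torque": the same for the moment, N m; "grip_width": opening from 0.0 (shut) to 1.0 (fully open); "grip_force": force on a finger pad.
Only numpy, scipy, OpenCV 4.12 (cv2) and the standard library are available. Lean on these libraries where they do the work, as an engineer would, in place of code of your own. Each camera call takes 0.05 s, during which the arm holds its last target. There are 200 camera calls.

TASK

Put the bulb of garlic away in the small handleless wooden drawer box on the worktop. Its front is held by a touch latch: press it in about a centimetre, as far as it goes, and let go so that it springs ajar; draw the drawer wide open, put the garlic inside, then push the drawer in all the way until it latches shut again. Do not disturb the tomato, the lemon, the mug and the spice jar.

Things in the scene. Friction and masses are not known exactly. Their poses are not given: they have to be found in the camera images.
- drawer (a joint): drawer travel in m, positive outward towards the robot. 0 latched shut; 0.05-0.07 sprung ajar; 0.115 stop, fully out; -0.0105 stop, fully pressed in. To unlatch: from 0, press in 9 mm or more, best to the stop (about 8 N), hold a moment, then let go; a spring drives it out to about 0.05 within a second, then it runs free with about 1 N friction.
- keeper: the wooden drawer box, 200 wide (y), 150 deep (x), 92 mm high, fixed to the worktop; origin under its centre, x axis level from front to back. To shut the drawer, push it in past latched (0) to the stop again (2 N rising to 9 N) and let go: it comes back to 0 and is held. Not pushed far enough, it springs out again.
- drawer_front (a point): centre of the top edge of the drawer's outer face, 97 mm over the worktop; moves with the drawer. x points level into the box (the way to push), y left along the front, z up. The front panel is 200 wide, 92 high, 14 mm thick (x 0 to 14 mm from here); latched, it stands 12 mm clear of the box. When ajar, a finger fits from above into the tray behind the panel.
- drawer_in (a point): centre of the drawer tray's inner floor, 21 mm over the worktop; axes as drawer_front, moves with it. Inside, the tray is 101 long (x) by 160 mm wide (y); side and rear walls are 6 mm thick and rise 50 mm above this floor, the front panel 76 mm. The tray is wholly outside the box when the drawer is 90 mm or more out.
- garlic_center (a point): middle (half-way up) of the garlic bulb: pale, 55 mm wide, 55 mm high, pointed top, about 40 g, standing on the worktop to the robot's left in a row with a red tomato and a yellow lemon; each of the three may stand in any of the three places.
- tomato: red tomato, 65 mm, loose, origin under its centre; leave it alone
- lemon: yellow lemon, 75 x 58 x 59 mm, loose, origin under its centre; leave it alone
- tea_mug: cream mug, 78 mm wide, 101 mm high, loose, at the far left, origin under its centre; leave it alone
- spice_jar: glass spice jar with red cap, 45 mm wide, 106 mm high, loose, at the right, origin under its centre; leave it alone
Mind the look-alikes: they are no part of the job. Of the things that look like the part that bears garlic_center, the smaller one is meant.

How it is judged:
By the outcome, as a careful person would: the job done as asked, in the order asked, and still so for the second after the job is handed in, with the robot touching nothing.
It also fails if it takes over 72 s, if anything falls off the work surface, if the arm or the gripper's body presses on something with over 40 N, if the wrist force passes 120 N, or if a joint passes its speed limit or range.

## Working session

There is one attempt and no reset: what is moved stays moved. The work goes in short steps, Python scripts to look and compute and a tool call to move; the robot and the scene stay as the last step left them, time stands still between calls to the robot, and variables do not carry over. Pictures are saved under pics/ and viewed, at most 10 in all, crops included, and the job is handed in when it is done.

Besides the shell and the picture viewer there is one more tool, called after "Request:" as name(argument=value, ...), one argument or row to a line, values as JSON. apply_moves: Moves the arm, as the interface text tells. Its arguments: {"type":"object","properties":{"dp":{"type":"array"},"twist":{"type":"array"},"fingers":{"type":"array"},"newtons":{"type":"number"}},"required":["dp","twist","fingers"]}

```bash
ls; mkdir -p pics; python3 - <<'E'
from bench import ctrl,get_image,calibration
import cv2,numpy as np
s=ctrl.get_state();print({k:np.round(v,3).tolist() for k,v in s.items()})
ims=[]
for n in("scene","top"):
    im=get_image(n)[...,::-1];cv2.imwrite(f"pics/{n}0.png",im);c=calibration(n);print(n,c);ims.append(im)
print(calibration("wrist"))
E
```

```text
pics
{'time': 0.0, 'joint_positions': [-1.222, 0.322, -0.07, 1.452, 0.023, 1.371, -0.057], 'qd': [0.0, -0.001, 0.002, 0.0, -0.0, -0.001, 0.0], 'joint_torque': [-0.0, -49.13, -0.404, -31.252, -0.064, 0.044, 0.0], 'position': [0.213, 0.613, 0.221], 'tool_rot': [-0.523, -3.097, 0.003], 'ft_force': [0.356, -0.233, -0.372], 'torque': [-0.048, -0.021, -0.004], 'grip_force': 0.0, 'grip_width': 0.997}
scene {'fx': 448.56602789537715, 'fy': 448.56602789537715, 'cx': 315.31207637620525, 'cy': 191.7246503609844, 'eye': array([-0.06161748, -0.69061563,  1.04553823]), 'attitude': array([ 0.7574997 , -0.27227133, -0.62862813])}
top {'fx': 439.2387639841688, 'fy': 439.2387639841688, 'cx': 322.094546237104, 'cy': 197.26074962562066, 'eye': array([0.41490641, 0.04556904, 1.42095419]), 'attitude': array([ 0.06088104, -0.08108368, -1.56784126])}
{'fx': 334.0858568557868, 'fy': 334.0858568557868, 'cx': 319.41498428697264, 'cy': 203.9467738771851, 'hand_eye': array([[ 1.64427786e-03,  9.52394524e-01,  3.04863851e-01,
         8.46690060e-02],
       [ 9.99998631e-01, -1.50926287e-03, -6.78538703e-04,
        -5.91581736e-04],
       [-1.86116854e-04,  3.04864550e-01, -9.52395701e-01,
        -1.62800727e-01],
       [ 0.00000000e+00,  0.00000000e+00,  0.00000000e+00,
         1.00000000e+00]])}
```

View pics/scene0.png

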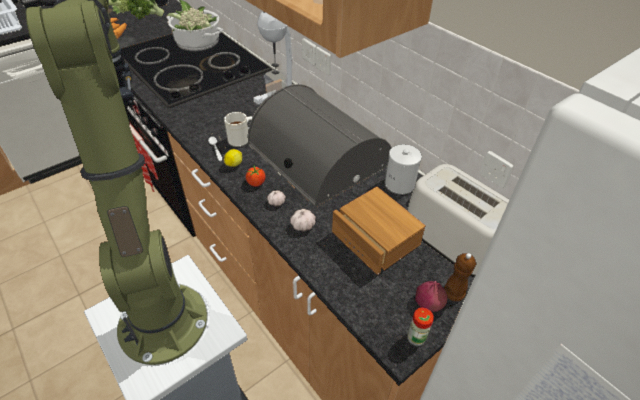

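View pics/top0.png

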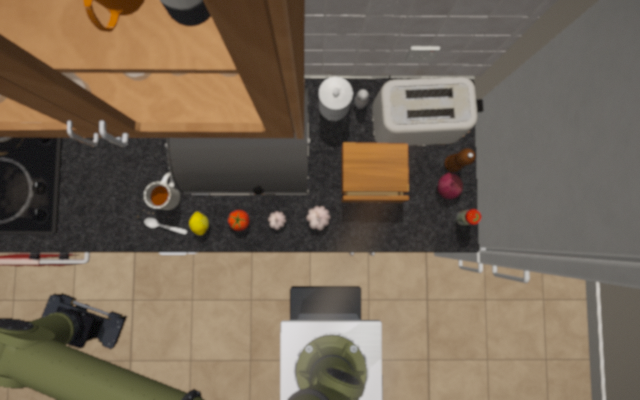

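The scene view shows, left to right, mug (237,130), lemon (233,158), tomato (256,177), small garlic (276,198), large garlic (303,220) and wooden box (378,230). In the top view the garlic candidates are small (277,220) and large (318,217). The small one fits, because it stands in the row with the tomato and lemon and the smaller is meant. I'll measure both and confirm in a crop.

```bash
cat > h.py <<'E'
import numpy as np,cv2
from bench import ctrl,get_image,calibration
from scipy.spatial.transform import Rotation as R
def pose(n):
    c=calibration(n)
    if n=="wrist":
        s=ctrl.get_state();T=np.eye(4);T[:3,:3]=R.from_rotvec(s["tool_rot"]).as_matrix();T[:3,3]=s["position"]
        M=T@c["hand_eye"];return c,M[:3,3],M[:3,:3]
    return c,np.array(c["eye"]),R.from_rotvec(c["attitude"]).as_matrix()
def ray(P,uv):
    c,e,A=P;d=A@np.array([(uv[0]-c["cx"])/c["fx"],-(uv[1]-c["cy"])/c["fy"],-1.]);return e,d/np.linalg.norm(d)
def onplane(P,uv,z):
    e,d=ray(P,uv);return e+d*(z-e[2])/d[2]
def proj(P,X):
    c,e,A=P;p=A.T@(np.array(X)-e);return np.array([c["cx"]+c["fx"]*p[0]/-p[2],c["cy"]+c["fy"]*p[1]/p[2]])
def cross(r1,r2):
    (a,d),(b,f)=r1,r2;t=np.linalg.lstsq(np.c_[d,-f],b-a,rcond=None)[0]
    p,q=a+d*t[0],b+f*t[1];return (p+q)/2,np.linalg.norm(p-q)
def blob(im,lo,hi,x0,y0,x1,y1):
    m=cv2.inRange(cv2.cvtColor(im,cv2.COLOR_BGR2HSV),lo,hi);k=np.zeros_like(m);k[y0:y1,x0:x1]=m[y0:y1,x0:x1]
    return max(cv2.findContours(k,cv2.RETR_EXTERNAL,cv2.CHAIN_APPROX_NONE)[0],key=cv2.contourArea)
E
python3 - <<'E'
from h import *
np.set_printoptions(precision=4,suppress=True)
S=cv2.imread("pics/scene0.png");T=cv2.imread("pics/top0.png");PS,PT=pose("scene"),pose("top")
g=((0,0,110),(179,110,255))
for nm,a,b in(("small",(264,186,288,209),(265,208,288,232)),("big",(288,205,318,234),(303,203,333,232))):
    ca,cb=blob(S,*g,*a),blob(T,*g,*b)
    A,B=cv2.minEnclosingCircle(ca),cv2.minEnclosingCircle(cb)
    X,e=cross(ray(PS,A[0]),ray(PT,B[0]));print(nm,A,B,X,e,"diam",2*B[1]/439*(1.42-X[2]))
w=((5,90,60),(25,255,255))
for nm,im,r,P in(("scene",S,(325,180,430,275),PS),("top",T,(338,138,415,205),PT)):
    c=blob(im,*w,*r);h=cv2.approxPolyDP(cv2.convexHull(c),2,True)[:,0];print(nm,h.tolist())
    for p in h:print(p,onplane(P,p,.092),onplane(P,p,.097))
a=cv2.resize(S[110:290,180:440],None,fx=3,fy=3,interpolation=3)
b=cv2.resize(T[130:240,250:420],None,fx=3,fy=3,interpolation=3)
cv2.imwrite("pics/crop0.png",a);cv2.imwrite("pics/crop1.png",b)
E
```

```text
small ((276.03192138671875, 197.2872314453125), 9.060089111328125) ((276.5581359863281, 219.4593048095703), 8.681769371032715) [0.4707 0.1721 0.0232] 0.0005551200746905814 diam 0.0552455782144691
big ((302.5, 218.0), 12.659089088439941) ((317.7099914550781, 216.61000061035156), 11.855744361877441) [0.4791 0.0417 0.0333] 0.0006161649085899703 diam 0.07489870075730261
scene [[376, 186], [425, 225], [420, 244], [377, 274], [332, 232], [333, 211]]
[376 186] [ 0.7051 -0.0336  0.092 ] [ 0.7011 -0.0371  0.097 ]
[425 225] [ 0.7044 -0.2334  0.092 ] [ 0.7004 -0.2358  0.097 ]
[420 244] [ 0.6421 -0.2713  0.092 ] [ 0.6384 -0.2735  0.097 ]
[377 274] [ 0.4819 -0.2703  0.092 ] [ 0.4791 -0.2725  0.097 ]
[332 232] [ 0.4806 -0.0922  0.092 ] [ 0.4778 -0.0954  0.097 ]
[333 211] [ 0.5337 -0.033   0.092 ] [ 0.5306 -0.0365  0.097 ]
top [[342, 142], [406, 143], [409, 156], [409, 199], [380, 204], [342, 201]]
[342 142] [ 0.7062 -0.0325  0.092 ] [ 0.7051 -0.0322  0.097 ]
[406 143] [ 0.7038 -0.2298  0.092 ] [ 0.7028 -0.2287  0.097 ]
[409 156] [ 0.6633 -0.2383  0.092 ] [ 0.6624 -0.2373  0.097 ]
[409 199] [ 0.5307 -0.2361  0.092 ] [ 0.5303 -0.2351  0.097 ]
[380 204] [ 0.5152 -0.1475  0.092 ] [ 0.5149 -0.1468  0.097 ]
[342 201] [ 0.5241 -0.032   0.092 ] [ 0.5237 -0.0317  0.097 ]
```

View pics/crop0.png

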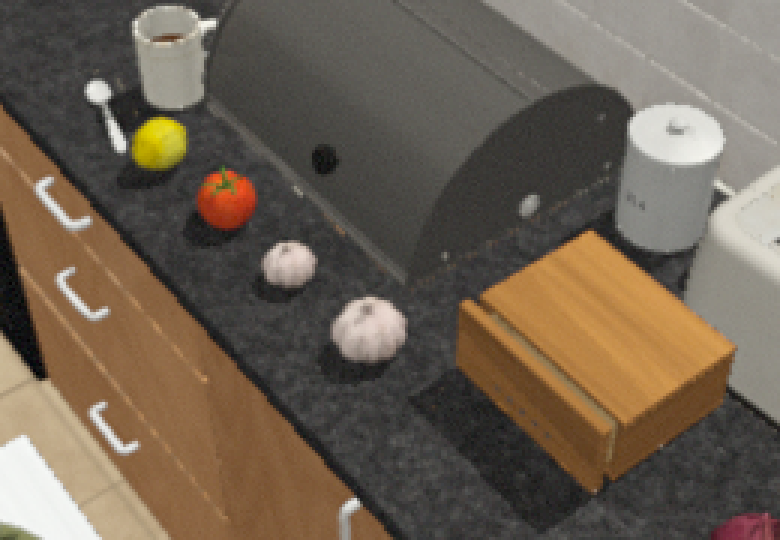

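View pics/crop1.png

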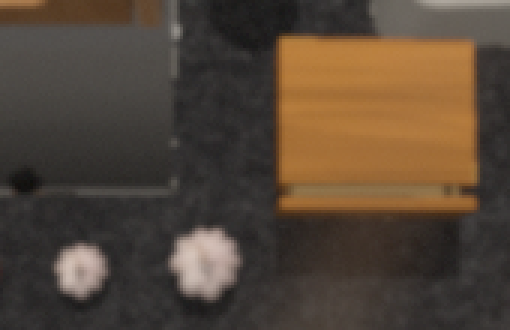

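Confirmed in the crops: the small garlic, at scene crop (289,265), is about 55 mm wide and at world (0.471, 0.172). The large one at (369,330) is about 75 mm wide, so it is the decoy. The drawer face is at x≈0.529 with its centre at y≈-0.133. I'll align the tool and go across.

Request:
apply_moves(
  dp=[
    [0, 0, 0],
    [0, 0, 0],
    [0, 0, 0],
    [-0.025, -0.03, 0],
    [-0.025, -0.035, 0],
    [-0.025, -0.035, 0],
    [-0.025, -0.035, 0],
    [-0.025, -0.035, 0],
    [-0.025, -0.035, 0],
    [-0.02, -0.035, 0],
  ],
  twist=[
    [0, 0, -0.112],
    [0, 0, -0.112],
    [0, 0, -0.111],
    [0, 0, 0],
    [0, 0, 0],
    [0, 0, 0],
    [0, 0, 0],
    [0, 0, 0],
    [0, 0, 0],
    [0, 0, 0],
  ],
  fingers=[1, 1, 1, 1, 1, 1, 1, 1, 1, 1],
)

```text
time: 1.1
position: [0.3849, 0.3719, 0.2222]
tool_rot: [0.001, 3.141, -0.001]
ft_force: [0.2, 0.1, 0.7]
grip_width: 0.169
grip_force: 0.0
```

Request:
apply_moves(
  dp=[
    [-0.01, -0.04, 0],
    [-0.01, -0.04, 0],
    [-0.01, -0.04, 0],
    [-0.01, -0.04, 0],
    [-0.01, -0.04, 0],
    [-0.01, -0.04, 0],
    [-0.01, -0.04, 0],
    [-0.01, -0.04, 0],
    [0, -0.04, 0],
    [0, -0.04, 0],
  ],
  twist=[
    [0, 0, 0],
    [0, 0, 0],
    [0, 0, 0],
    [0, 0, 0],
    [0, 0, 0],
    [0, 0, 0],
    [0, 0, 0],
    [0, 0, 0],
    [0, 0, 0],
    [0, 0, 0],
  ],
  fingers=[1, 1, 1, 1, 1, 1, 1, 1, 1, 1],
)

```text
time: 2.1
position: [0.4634, -0.0277, 0.2222]
tool_rot: [0.0, -3.141, -0.0]
ft_force: [1.2, 1.4, 0.7]
grip_width: 0.008
grip_force: 0.0
```

Request:
apply_moves(
  dp=[
    [0, -0.035, 0],
    [0, -0.035, 0],
    [0, -0.035, 0],
    [0, 0, 0.035],
    [0, 0, 0.04],
    [0, 0, 0.04],
    [0, 0, 0.04],
    [-0.02, 0, 0],
    [-0.015, 0, 0],
    [0, 0, 0],
  ],
  twist=[
    [0, 0, 0],
    [0, 0, 0],
    [0, 0, 0],
    [0, 0, 0],
    [0, 0, 0],
    [0, 0, 0],
    [0, 0, 0],
    [0, 0, 0],
    [0, 0, 0],
    [0, 0, 0],
  ],
  fingers=[1, 1, 1, 1, 1, 1, 1, 1, 1, 1],
)

```text
time: 3.1
position: [0.5, -0.1309, 0.0671]
tool_rot: [-0.002, 3.142, -0.002]
ft_force: [0.2, -0.2, 0.6]
grip_width: 0.005
grip_force: 0.0
```

Now I'll press in slowly until the force shows the stop.

Request:
apply_moves(
  dp=[
    [-0.005, 0, 0],
    [-0.005, 0, 0],
    [-0.005, 0, 0],
    [-0.003, 0, 0],
    [-0.003, 0, 0],
    [0, 0, 0],
  ],
  twist=[
    [0, 0, 0],
    [0, 0, 0],
    [0, 0, 0],
    [0, 0, 0],
    [0, 0, 0],
    [0, 0, 0],
  ],
  fingers=[1, 1, 1, 1, 1, 1],
)

```text
time: 3.7
position: [0.5187, -0.131, 0.0674]
tool_rot: [-0.0, -3.139, -0.001]
ft_force: [-4.4, 0.2, 3.4]
grip_width: 0.003
grip_force: 2.1
```

Request:
apply_moves(
  dp=[
    [-0.003, 0, 0],
    [-0.003, 0, 0],
    [-0.002, 0, 0],
    [-0.002, 0, 0],
    [0, 0, 0],
  ],
  twist=[
    [0, 0, 0],
    [0, 0, 0],
    [0, 0, 0],
    [0, 0, 0],
    [0, 0, 0],
  ],
  fingers=[1, 1, 1, 1, 1],
)

```text
time: 4.2
position: [0.5278, -0.1311, 0.0673]
tool_rot: [-0.001, -3.138, -0.001]
ft_force: [-7.1, 0.0, 4.8]
grip_width: 0.007
grip_force: 3.4
```

Request:
apply_moves(
  dp=[
    [-0.002, 0, 0],
    [-0.002, 0, 0],
    [-0.002, 0, 0],
    [0, 0, 0],
    [0, 0, 0],
  ],
  twist=[
    [0, 0, 0],
    [0, 0, 0],
    [0, 0, 0],
    [0, 0, 0],
    [0, 0, 0],
  ],
  fingers=[1, 1, 1, 1, 1],
)

```text
time: 4.7
position: [0.5296, -0.1311, 0.0671]
tool_rot: [-0.002, -3.129, -0.005]
ft_force: [-19.0, 1.2, 15.8]
grip_width: 0.003
grip_force: 9.1
```

At the stop (19 N). I'll let go quickly and rise clear.

Request:
apply_moves(
  dp=[
    [0.03, 0, 0],
    [0.04, 0, 0],
    [0.025, 0, 0],
    [0, 0, -0.04],
    [0, 0, -0.04],
    [0, 0, -0.04],
    [0, 0, -0.03],
    [0, 0, 0],
    [0, 0, 0],
    [0, 0, 0],
  ],
  twist=[
    [0, 0, 0],
    [0, 0, 0],
    [0, 0, 0],
    [0, 0, 0],
    [0, 0, 0],
    [0, 0, 0],
    [0, 0, 0],
    [0, 0, 0],
    [0, 0, 0],
    [0, 0, 0],
  ],
  fingers=[1, 1, 1, 1, 1, 1, 1, 1, 1, 1],
)

```text
time: 5.7
position: [0.4402, -0.1309, 0.2164]
tool_rot: [0.0, -3.14, -0.0]
ft_force: [0.2, 0.3, -0.3]
grip_width: 0.002
grip_force: 0.0
```

```bash
python3 - <<'E'
from h import *
P=pose("wrist");print(ctrl.get_state()["position"])
w=get_image("wrist")[...,::-1];s=get_image("scene")[...,::-1]
cv2.imwrite("pics/w1.png",w);cv2.imwrite("pics/s1.png",s)
cv2.imwrite("pics/v1.png",np.hstack([cv2.resize(w,(480,300)),cv2.resize(s[170:290,310:440],(320,300))]))
for d in(0,.05,.06,.07):print(d,proj(P,[.529-d,-.133,.097]),proj(P,[.543-d,-.133,.097]))
print(proj(P,[.555,-.133,.092]))
E
```

```text
[ 0.44015915 -0.13085775  0.21635079]
0 [317.26329178 286.61046665] [317.26575265 299.20778121]
0.05 [317.25394569 238.76717408] [317.25665466 252.63458026]
0.06 [317.25196424 228.62398804] [317.25472732 242.76839164]
0.07 [317.24994273 218.27574204] [317.25276156 232.70552628]
[317.29428622 306.72174108]
```

View pics/v1.png

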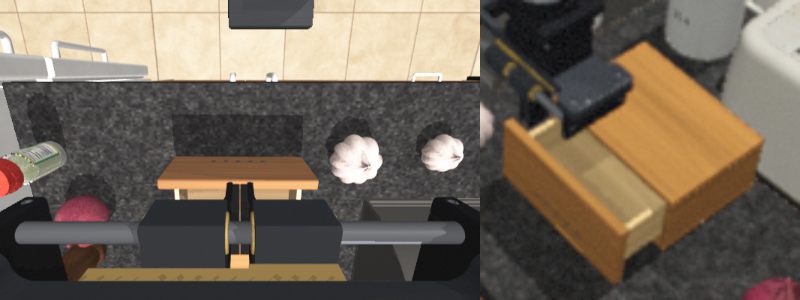

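The wrist view shows the drawer sprung ajar by about 50 mm: panel top edge at row ≈239 px and centre column 317, both as predicted. The scene crop shows the tray open. I'll drop the finger into the gap behind the panel at x≈0.523.

Request:
apply_moves(
  dp=[
    [-0.03, 0, 0],
    [-0.03, 0, 0],
    [-0.023, 0, 0],
    [0, 0, 0.04],
    [0, 0, 0.04],
    [0, 0, 0.04],
    [0, 0, 0.035],
    [0, 0, 0],
  ],
  twist=[
    [0, 0, 0],
    [0, 0, 0],
    [0, 0, 0],
    [0, 0, 0],
    [0, 0, 0],
    [0, 0, 0],
    [0, 0, 0],
    [0, 0, 0],
  ],
  fingers=[1, 1, 1, 1, 1, 1, 1, 1],
)

```text
time: 6.6
position: [0.5188, -0.1302, 0.057]
tool_rot: [-0.0, -3.13, -0.0]
ft_force: [-0.5, 0.2, -0.7]
grip_width: 0.006
grip_force: 0.0
```

Request:
apply_moves(
  dp=[
    [0.01, 0, 0],
    [0.01, 0, 0],
    [0.01, 0, 0],
    [0.01, 0, 0],
    [0.01, 0, 0],
    [0.01, 0, 0],
    [0.01, 0, 0],
    [0.007, 0, 0],
    [0.004, 0, 0],
    [0, 0, 0],
  ],
  twist=[
    [0, 0, 0],
    [0, 0, 0],
    [0, 0, 0],
    [0, 0, 0],
    [0, 0, 0],
    [0, 0, 0],
    [0, 0, 0],
    [0, 0, 0],
    [0, 0, 0],
    [0, 0, 0],
  ],
  fingers=[1, 1, 1, 1, 1, 1, 1, 1, 1, 1],
)

```text
time: 7.6
position: [0.4418, -0.1309, 0.0623]
tool_rot: [0.0, -3.141, -0.001]
ft_force: [0.6, -0.3, 0.2]
grip_width: 0.006
grip_force: 0.0
```

Request:
apply_moves(
  dp=[
    [0.004, 0, 0],
    [0.003, 0, 0],
    [0.003, 0, 0],
    [0, 0, 0],
  ],
  twist=[
    [0, 0, 0],
    [0, 0, 0],
    [0, 0, 0],
    [0, 0, 0],
  ],
  fingers=[1, 1, 1, 1],
)

```text
time: 8.0
position: [0.4406, -0.131, 0.0639]
tool_rot: [-0.002, 3.125, -0.004]
ft_force: [20.0, 0.4, -17.0]
grip_width: 0.005
grip_force: 10.1
```

Fully out at the stop. Back off, rise and go over the garlic with the fingers opening.

Request:
apply_moves(
  dp=[
    [-0.02, 0, 0],
    [0, 0, -0.035],
    [0, 0, -0.035],
    [0, 0, -0.035],
    [0, 0, -0.03],
    [-0.01, 0.04, 0],
    [-0.01, 0.04, 0],
    [0, 0.04, 0],
    [0, 0.04, 0],
    [0, 0.04, 0],
  ],
  twist=[
    [0, 0, 0],
    [0, 0, 0],
    [0, 0, 0],
    [0, 0, 0],
    [0, 0, 0],
    [0, 0, 0],
    [0, 0, 0],
    [0, 0, 0],
    [0, 0, 0],
    [0, 0, 0],
  ],
  fingers=[1, 1, 1, 1, 1, 0, 0, 0, 0, 0],
)

```text
time: 9.0
position: [0.4723, 0.0704, 0.1973]
tool_rot: [0.0, -3.141, 0.001]
ft_force: [0.5, -0.1, 0.5]
grip_width: 0.372
grip_force: 0.0
```

Request:
apply_moves(
  dp=[
    [0, 0.04, 0],
    [0, 0.035, 0],
    [0, 0.028, 0],
    [0, 0, 0],
    [0, 0, 0],
  ],
  twist=[
    [0, 0, 0],
    [0, 0, 0],
    [0, 0, 0],
    [0, 0, 0],
    [0, 0, 0],
  ],
  fingers=[0, 0, 0, 0, 0],
)

```text
time: 9.5
position: [0.4724, 0.1719, 0.197]
tool_rot: [0.002, -3.141, 0.003]
ft_force: [1.2, -0.8, -0.0]
grip_width: 0.833
grip_force: 0.0
```

```bash
python3 - <<'E'
from h import *
P=pose("wrist");print(ctrl.get_state()["position"])
w=get_image("wrist")[...,::-1];t=get_image("top")[...,::-1];s=get_image("scene")[...,::-1]
print(proj(P,[.471,.172,.0275]),proj(P,[.479,.042,.035]))
cv2.imwrite("pics/s2.png",s)
cv2.imwrite("pics/v2.png",np.hstack([cv2.resize(w,(480,300)),cv2.resize(s[100:290,200:440],(320,300))]))
E
```

```text
[0.47242743 0.17189178 0.19703716]
[320.02010219 182.7042076 ] [191.2318691  191.78102295]
```

View pics/v2.png

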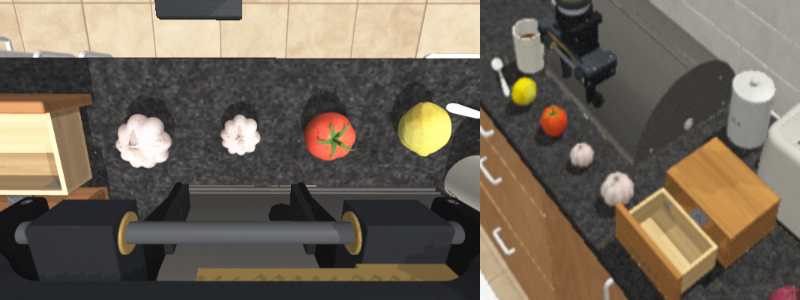

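The wrist view shows the small garlic at (320,179), within 4 px of the prediction. It lies between the large garlic (192,187) and the tomato (440,181), and the scene crop shows the drawer fully out. Descend and grip lightly.

Request:
apply_moves(
  dp=[
    [0, 0, 0.035],
    [0, 0, 0.035],
    [0, 0, 0.035],
    [0, 0, 0.035],
    [0, 0, 0.025],
    [0, 0, 0.02],
    [0, 0, 0],
    [0, 0, 0],
  ],
  twist=[
    [0, 0, 0],
    [0, 0, 0],
    [0, 0, 0],
    [0, 0, 0],
    [0, 0, 0],
    [0, 0, 0],
    [0, 0, 0],
    [0, 0, 0],
  ],
  fingers=[0, 0, 0, 0, 0, 0, 0, 0],
)

```text
time: 10.45
position: [0.4731, 0.1711, 0.013]
tool_rot: [0.002, 3.142, -0.001]
ft_force: [0.8, -0.2, 0.9]
grip_width: 0.999
grip_force: 0.0
```

Request:
apply_moves(
  dp=[
    [0, 0, 0],
    [0, 0, 0],
    [0, 0, 0],
    [0, 0, 0],
    [0, 0, 0],
    [0, 0, 0],
    [0, 0, 0],
    [0, 0, 0],
  ],
  twist=[
    [0, 0, 0],
    [0, 0, 0],
    [0, 0, 0],
    [0, 0, 0],
    [0, 0, 0],
    [0, 0, 0],
    [0, 0, 0],
    [0, 0, 0],
  ],
  fingers=[1, 1, 1, 1, 1, 1, 1, 1],
  newtons=8,
)

```text
time: 11.25
position: [0.4729, 0.1722, 0.0128]
tool_rot: [-0.0, 3.141, 0.001]
ft_force: [-0.2, 0.3, 3.3]
grip_width: 0.623
grip_force: 8.0
```

Gripped: 54 mm opening at 8 N. Lift and carry.

Request:
apply_moves(
  dp=[
    [0, 0, -0.02],
    [0, 0, -0.035],
    [0, 0, -0.035],
    [0, 0, -0.035],
    [0, 0, -0.03],
    [0, -0.025, 0],
    [0, -0.035, 0],
    [0, -0.035, 0],
    [0, -0.035, 0],
    [0, -0.035, 0],
  ],
  twist=[
    [0, 0, 0],
    [0, 0, 0],
    [0, 0, 0],
    [0, 0, 0],
    [0, 0, 0],
    [0, 0, 0],
    [0, 0, 0],
    [0, 0, 0],
    [0, 0, 0],
    [0, 0, 0],
  ],
  fingers=[1, 1, 1, 1, 1, 1, 1, 1, 1, 1],
)

```text
time: 12.25
position: [0.4723, 0.0055, 0.1673]
tool_rot: [0.001, -3.141, -0.0]
ft_force: [0.2, -0.4, -0.9]
grip_width: 0.62
grip_force: 8.0
```

Request:
apply_moves(
  dp=[
    [0, -0.035, 0],
    [0, -0.035, 0],
    [0, -0.035, 0],
    [-0.007, -0.025, 0],
    [0, -0.01, 0],
    [0, 0, 0.04],
    [0, 0, 0.035],
    [0, 0, 0.025],
    [0, 0, 0.015],
    [0, 0, 0],
  ],
  twist=[
    [0, 0, 0],
    [0, 0, 0],
    [0, 0, 0],
    [0, 0, 0],
    [0, 0, 0],
    [0, 0, 0],
    [0, 0, 0],
    [0, 0, 0],
    [0, 0, 0],
    [0, 0, 0],
  ],
  fingers=[1, 1, 1, 1, 1, 1, 1, 1, 1, 1],
)

```text
time: 13.25
position: [0.4774, -0.1316, 0.0501]
tool_rot: [0.002, -3.136, -0.001]
ft_force: [-0.3, 0.6, -0.8]
grip_width: 0.621
grip_force: 8.0
```

Request:
apply_moves(
  dp=[
    [0, 0, 0.008],
    [0, 0, 0.006],
    [0, 0, 0.002],
    [0, 0, 0],
    [0, 0, 0],
  ],
  twist=[
    [0, 0, 0],
    [0, 0, 0],
    [0, 0, 0],
    [0, 0, 0],
    [0, 0, 0],
  ],
  fingers=[1, 1, 1, 1, 1],
)

```text
time: 13.75
position: [0.4801, -0.133, 0.037]
tool_rot: [-0.0, 3.141, 0.0]
ft_force: [-0.3, 0.6, -0.1]
grip_width: 0.622
grip_force: 8.0
```

Request:
apply_moves(
  dp=[
    [0, 0, 0.003],
    [0, 0, 0],
    [0, 0, 0],
    [0, 0, 0],
    [0, 0, 0],
    [0, 0, 0],
    [0, 0, 0],
    [0, 0, 0],
  ],
  twist=[
    [0, 0, 0],
    [0, 0, 0],
    [0, 0, 0],
    [0, 0, 0],
    [0, 0, 0],
    [0, 0, 0],
    [0, 0, 0],
    [0, 0, 0],
  ],
  fingers=[1, 1, 0.15, 0.15, 0.15, 0.15, 0.15, 0.15],
)

```text
time: 14.55
position: [0.4797, -0.133, 0.0335]
tool_rot: [0.0, -3.141, -0.0]
ft_force: [0.1, -0.2, -0.6]
grip_width: 0.849
grip_force: 0.0
```

Request:
apply_moves(
  dp=[
    [0, 0, -0.02],
    [0, 0, -0.035],
    [0, 0, -0.035],
    [0, 0, -0.035],
    [0, 0, -0.035],
    [0, 0, 0],
    [0, 0, 0],
  ],
  twist=[
    [0, 0, 0],
    [0, 0, 0],
    [0, 0, 0],
    [0, 0, 0],
    [0, 0, 0],
    [0, 0, 0],
    [0, 0, 0],
  ],
  fingers=[0.15, 0.15, 0.15, 0.15, 0.15, 1, 1],
)

```text
time: 15.25
position: [0.4802, -0.133, 0.1941]
tool_rot: [-0.0, 3.14, 0.001]
ft_force: [-0.2, -0.5, -1.4]
grip_width: 0.742
grip_force: 0.0
```

```bash
python3 - <<'E'
from h import *
w=get_image("wrist")[...,::-1];s=get_image("scene")[...,::-1]
cv2.imwrite("pics/v3.png",np.hstack([cv2.resize(w,(480,300)),cv2.resize(s[170:290,310:440],(320,300))]))
E
```

```text
(no output)
```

View pics/v3.png

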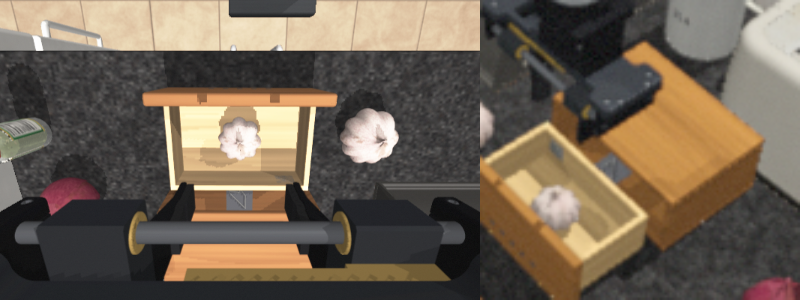

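The garlic stands in the tray at wrist (320,185). Next I'll move in front of the panel to push it shut.

Request:
apply_moves(
  dp=[
    [0.03, 0, 0],
    [0.03, 0, 0],
    [0.02, 0, 0],
    [0.012, 0, 0],
    [0, 0, 0],
    [0, 0, 0],
  ],
  twist=[
    [0, 0, 0],
    [0, 0, 0],
    [0, 0, 0],
    [0, 0, 0],
    [0, 0, 0],
    [0, 0, 0],
  ],
  fingers=[1, 1, 1, 1, 1, 1],
)

```text
time: 15.95
position: [0.3877, -0.1329, 0.1929]
tool_rot: [0.0, -3.141, -0.0]
ft_force: [0.3, -0.4, -0.7]
grip_width: 0.116
grip_force: 0.0
```

Request:
apply_moves(
  dp=[
    [0, 0, 0.03],
    [0, 0, 0.03],
    [0, 0, 0.03],
    [0, 0, 0.02],
    [0, 0, 0.01],
    [0, 0, 0],
  ],
  twist=[
    [0, 0, 0],
    [0, 0, 0],
    [0, 0, 0],
    [0, 0, 0],
    [0, 0, 0],
    [0, 0, 0],
  ],
  fingers=[1, 1, 1, 1, 1, 1],
)

```text
time: 16.55
position: [0.387, -0.1331, 0.0723]
tool_rot: [0.0, -3.138, 0.002]
ft_force: [-1.2, 0.3, 0.9]
grip_width: 0.007
grip_force: 0.0
```

Request:
apply_moves(
  dp=[
    [-0.01, 0, 0.004],
    [-0.005, 0, 0],
    [-0.004, 0, 0],
    [-0.005, 0, 0],
    [-0.006, 0, 0],
    [-0.007, 0, 0],
    [-0.008, 0, 0],
    [-0.008, 0, 0],
    [-0.008, 0, 0],
    [-0.008, 0, 0],
  ],
  twist=[
    [0, 0, 0],
    [0, 0, 0],
    [0, 0, 0],
    [0, 0, 0],
    [0, 0, 0],
    [0, 0, 0],
    [0, 0, 0],
    [0, 0, 0],
    [0, 0, 0],
    [0, 0, 0],
  ],
  fingers=[1, 1, 1, 1, 1, 1, 1, 1, 1, 1],
)

```text
time: 17.55
position: [0.4575, -0.133, 0.0695]
tool_rot: [0.001, -3.141, 0.0]
ft_force: [-1.8, 0.1, 0.7]
grip_width: 0.004
grip_force: 0.6
```

Request:
apply_moves(
  dp=[
    [-0.008, 0, 0],
    [-0.008, 0, 0],
    [-0.008, 0, 0],
    [-0.008, 0, 0],
    [-0.008, 0, 0],
    [-0.007, 0, 0],
    [-0.006, 0, 0],
    [-0.005, 0, 0],
    [-0.004, 0, 0],
    [0, 0, 0],
  ],
  twist=[
    [0, 0, 0],
    [0, 0, 0],
    [0, 0, 0],
    [0, 0, 0],
    [0, 0, 0],
    [0, 0, 0],
    [0, 0, 0],
    [0, 0, 0],
    [0, 0, 0],
    [0, 0, 0],
  ],
  fingers=[1, 1, 1, 1, 1, 1, 1, 1, 1, 1],
)

```text
time: 18.55
position: [0.518, -0.1333, 0.0693]
tool_rot: [-0.0, -3.139, -0.0]
ft_force: [-6.0, -0.5, 4.3]
grip_width: 0.008
grip_force: 2.5
```

Request:
apply_moves(
  dp=[
    [-0.003, 0, 0],
    [-0.003, 0, 0],
    [-0.003, 0, 0],
    [-0.003, 0, 0],
    [-0.002, 0, 0],
    [-0.002, 0, 0],
    [0, 0, 0],
    [0, 0, 0],
  ],
  twist=[
    [0, 0, 0],
    [0, 0, 0],
    [0, 0, 0],
    [0, 0, 0],
    [0, 0, 0],
    [0, 0, 0],
    [0, 0, 0],
    [0, 0, 0],
  ],
  fingers=[1, 1, 1, 1, 1, 1, 1, 1],
)

```text
time: 19.35
position: [0.5296, -0.1333, 0.069]
tool_rot: [-0.001, -3.13, -0.004]
ft_force: [-16.1, 1.3, 13.4]
grip_width: 0.005
grip_force: 8.2
```

At the stop again, at the same TCP as before (0.5296, 16 N). Let go slowly and withdraw.

Request:
apply_moves(
  dp=[
    [0.004, 0, 0],
    [0.004, 0, 0],
    [0.004, 0, 0],
    [0.005, 0, 0],
    [0.005, 0, 0],
    [0.01, 0, 0],
    [0.03, 0, 0],
    [0.03, 0, 0],
    [0.01, 0, 0],
    [0, 0, 0],
  ],
  twist=[
    [0, 0, 0],
    [0, 0, 0],
    [0, 0, 0],
    [0, 0, 0],
    [0, 0, 0],
    [0, 0, 0],
    [0, 0, 0],
    [0, 0, 0],
    [0, 0, 0],
    [0, 0, 0],
  ],
  fingers=[1, 1, 1, 1, 1, 1, 1, 1, 1, 1],
)

```text
time: 20.35
position: [0.4324, -0.1325, 0.0699]
tool_rot: [-0.0, 3.14, 0.003]
ft_force: [-0.7, 0.4, -0.3]
grip_width: 0.006
grip_force: 0.0
```

Request:
apply_moves(
  dp=[
    [0, 0, -0.03],
    [0, 0, -0.04],
    [0, 0, -0.04],
    [0, 0, -0.03],
    [0, 0, 0],
    [0, 0, 0],
  ],
  twist=[
    [0, 0, 0],
    [0, 0, 0],
    [0, 0, 0],
    [0, 0, 0],
    [0, 0, 0],
    [0, 0, 0],
  ],
  fingers=[1, 1, 1, 1, 1, 1],
)

```text
time: 20.95
position: [0.4344, -0.1328, 0.2104]
tool_rot: [-0.001, 3.139, -0.0]
ft_force: [-0.6, -0.5, -1.0]
grip_width: 0.006
grip_force: 0.0
```

```bash
python3 - <<'E'
from h import *
print(ctrl.get_state()["position"])
w=get_image("wrist")[...,::-1];s=get_image("scene")[...,::-1]
cv2.imwrite("pics/v4.png",np.hstack([cv2.resize(w,(480,300)),cv2.resize(s[100:290,200:440],(320,300))]))
E
```

```text
[ 0.43439944 -0.13278796  0.21038336]
```

View pics/v4.png

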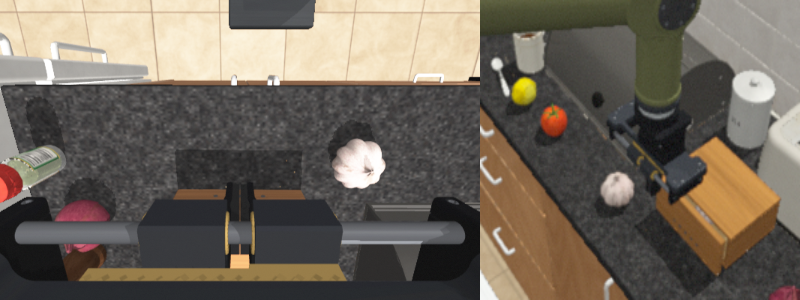

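The drawer is latched shut: in the scene crop the panel sits at its original narrow gap, around (700,230). The garlic is gone from the row, the lemon, tomato, large garlic and mug are in place, and the arm is clear.

```bash
python3 -c "
from bench import ctrl
print(ctrl.close_job())"
```

```text
the job is handed in; nothing more can be done
None
```

The small garlic bulb is in the drawer, the drawer is latched shut, nothing else was touched or moved, and the job was handed in at about 21 s.

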